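# Set up the injection tray with dividers and dried baskets

### The arm

A 7-joint arm with a two-finger parallel gripper is mounted at the origin on the work surface. World frame = base frame: x ahead of the robot, y to its left, z up, the work surface at z = 0. Lengths are in mm, angles in rad, forces in N, time in s.
With the tool pointing down it reaches from about 400 to 875 mm from the base axis. Payload 4.4 kg.
Tool frame: the origin (TCP) lies at the very end of the fingers, on their centre line; the grasp point (between the pads) lies 19 mm behind it; z points along the fingers, y is the line along which they close (so a half turn about z gives the same grasp; the last joint's range is limited). The gripper opens to 85 mm and grips with 20 to 120 N. Pads are 22 mm wide; open, the fingers measure 114 mm over their backs; the gripper's body (76 mm by 85 mm) begins 54 mm behind the grasp point. The pads swing forward as they close: fully open they stand 13 mm farther back than shut.
Start: joints at [-1.191, 0.628, 0.038, 1.517, -0.027, 0.996, -0.02], TCP at [280.246, 586.498, 231.313] pointing down, gripper open.
Joint ranges: [-3.06, 3.06], [-0.37, 2.12], [-1.25, 1.32], [0.18, 2.47], [-1.1, 4.24], [0.23, 1.98], [-2.94, 2.94]. Speed limits (rad/s): [2.57, 2.57, 3.14, 3.14, 3.14, 3.14, 3.14].

### API

Orientations are given as [roll, pitch, yaw] about the fixed x, y, z axes, in that order (R = Rz(yaw) Ry(pitch) Rx(roll)).
In Python, from cell import status, get_image, ctrl, models gives the robot as it stands.
- The arm moves only by the shell command python3 -m handwheel 'ROWS' [OPENING]. ROWS is JSON, a list of rows, each an object with "delta_pos": the shift along the world's x, y, z in cm, a list of three; "yaw": the turn about the world's z in rad. A call has 1 to 10 rows; each row shifts and turns the commanded pose from where the row before left it; what a row does not reach is not made up. A row lasts 1/12 s, in which the tool goes at most 41.7 mm and 7.16 degrees, less where a joint would pass 70% of its speed; a pose out of reach is approached as far as the arm can. A call is refused whole if a number of a shift passes 4.17 or a number of a turn 0.125, either way. A call with a gripper value outside its range is refused whole. OPENING is the opening, from -1 (shut) to 1 (fully open), set as the call begins (- or left out, the last holds). The fingers move at their own pace and stop on an object; the grip force is fixed at half the most. Time passes only in rows, so rows that do not move let the fingers close. It gives the time, the measured TCP pose, the force, the opening and the grip force at its end, in the units of the state.
- status.read_state(): the state, without advancing time (a new reading comes with each control period).
- get_image(name): name is "side" or "top" or "wrist"; returns a dict with "color" (480x640x3 uint8, red, green, blue), "z_map" (480x640 float32, mm along the optical axis (not along the pixel's ray), 0 where there is no reading), "fx", "fy", "cx", "cy" (pixels), "k1" (the pictures are not rectified: a ray, as slopes to the right and down, at radius r is drawn at 1 + k1 r^2 times it, then the intrinsics apply), "position" and "rotation" of the camera in the world; the wrist camera has in their place "hand_eye" (4x4, takes a point from camera to tool coordinates, whose origin is the TCP and whose axes are the flange's). Camera axes: x right, y up, looking along -z (the intrinsics and any distortion apply to the point x, -y, -z); pixel columns grow to the right and rows downward; lengths in mm; the calibration is good to about 2 mm. A picture is of the moment at which its call begins: read the wrist's pose just before it.
- ctrl.finish_job(): hands the job in; it is judged then, once.
Trained networks look in a picture, given as the dict that the camera call returned (one of the last four; its "shot" number tells which), for a name from the list of things; names that differ only in an ending like _2 or _b are one class to them, and where a whole thing is asked for, a point or a joint stands for the part that bears it (a point fixed in the world has none). Each returns a list of dicts, best first, with "score" (0 to 1); they miss things now and then, are a little off and sometimes report something else, mostly with a low value. They report only what shows in the picture. A call takes as long as a camera call.
- models.boxes_of(picture, name): "rect" ([left, top, right, bottom] in pixels, round what is visible of it).
The state is a dict: "clock": time; "qpos": joint angles; "qd": joint speeds; "tau": joint torques, N m; "eef_pos": TCP position; "tool_rot": TCP orientation; "force": force on the tool from outside, world axes, zero at the start; "torque": the same for the moment, N m; "width": finger opening in mm; "gripper_force": force on a finger pad.
Only numpy, scipy, OpenCV 4.12 (cv2) and the standard library are available. Lean on these libraries where they do the work, as an engineer would, in place of code of your own. Each camera call takes 0.05 s, during which the arm holds its last target. There are 200 camera calls.

### The job

Set up the injection tray: first slide the two short panels up out of the drying rack and seat one fully down in each of the tray's two pairs of grooves, while the baskets still hang. Then lift every hanging steel basket off its hook and set it gently, upright, on the tray floor, one basket to a bay. Do not drop anything, leave the long panel in the rack and do not disturb the jar, carton and gel bottle; the tray may stand anywhere.

Things in the scene. Friction and masses are not known exactly. Their poses are not given: they have to be found in the camera images.
- tray: loose white tray, 325 (x) x 116 (y) x 55 mm tall, 900 g, walls 5, floor 6 mm thick, 106 mm wide inside. Two pairs of facing grooves in the long walls (11 mm wide, 14 mm deep, flared at the top) at x = -52.5 and 52.5 mm each take a panel across the tray, making three bays. Origin: centre of its underside.
- slot0 (a point): middle of the tray floor between the grooves at tray x = -52.5 mm: a seated panel's origin comes here, its y along the tray's y
- slot1 (a point): same for the grooves at tray x = +52.5 mm
- bay0 (a point): middle of the tray floor in the bay at tray x = -105 mm
- bay1 (a point): middle of the floor of the middle bay (tray x = 0)
- bay2 (a point): middle of the floor of the bay at tray x = +105 mm
- rack: fixed grey slotted rack, base 210 (x) x 110 (y) x 12 mm, with three slots 9 mm wide across it at x = -65, 0, 65 mm, each between pairs of short uprights (at y = +-35 mm, top at z = 57 mm). Panels stand on the base (z = 12 mm), their length along the rack's y. Origin: centre of its underside.
- panel_a: white plastic panel, 100 mm long (y), 97 mm tall (z), 6 mm thick (x), with a grip bead 10 mm thick (x), 80 mm long along its top 20 mm (z 77 to 97 mm). Origin: middle of its lower edge. Stands upright in one of the three slots of the rack at the start. One of the two short panels, which belong in the tray.
- panel_b: white plastic panel, 100 mm long (y), 97 mm tall (z), 6 mm thick (x), with a grip bead 10 mm thick (x), 80 mm long along its top 20 mm (z 77 to 97 mm). Origin: middle of its lower edge. Stands upright in one of the three slots of the rack at the start. The other short panel.
- panel_long: white plastic panel, 150 mm long (y), 97 mm tall (z), 6 mm thick (x), with a grip bead 10 mm thick (x), 130 mm long along its top 20 mm (z 77 to 97 mm). Origin: middle of its lower edge. Stands upright in one of the three slots of the rack at the start. It is for another tray and stays in the rack.
- stand: fixed steel wire stand with three hooks at y = -100, 0, 100 mm. Each hook (8 mm wire) runs from a cross bar (x 90, z 180 mm) to its lowest point (x 0, z 170 mm, wire centre) and turns up to its tip (x -22, z 190 mm), so hooks point to -x. A basket's bail lies over the lowest point. Origin: on the table under the lowest point of the middle hook.
- hook0 (a point): top of the upturned tip of the hook at stand y = -100 mm
- hook1 (a point): top of the upturned tip of the hook at stand y = 0 mm
- hook2 (a point): top of the upturned tip of the hook at stand y = 100 mm
- basket0: steel basket, open box 62 x 62 x 35 mm tall, with a rigid 7 mm wire bail in its y-z plane (legs at y +-29 mm, peak at y 0, wire centre z 115 mm) and above the peak a flat grip tab 24 mm wide (y), 8 mm thick (x), z 116 to 160 mm. 160 g. Origin: centre of its underside. Hangs by its bail from a hook at the start; may be absent (None). All are alike.
- basket1: steel basket, open box 62 x 62 x 35 mm tall, with a rigid 7 mm wire bail in its y-z plane (legs at y +-29 mm, peak at y 0, wire centre z 115 mm) and above the peak a flat grip tab 24 mm wide (y), 8 mm thick (x), z 116 to 160 mm. 160 g. Origin: centre of its underside. Hangs by its bail from a hook at the start; may be absent (None). All are alike.
- basket2: steel basket, open box 62 x 62 x 35 mm tall, with a rigid 7 mm wire bail in its y-z plane (legs at y +-29 mm, peak at y 0, wire centre z 115 mm) and above the peak a flat grip tab 24 mm wide (y), 8 mm thick (x), z 116 to 160 mm. 160 g. Origin: centre of its underside. Hangs by its bail from a hook at the start; may be absent (None). All are alike.
- jar: bystander: glass jar with steel lid, 80 mm across, 100 mm tall; origin at its underside
- carton: bystander: white carton 90 x 70 x 60 mm; origin at its underside
- gel: bystander: clear gel bottle, 50 mm across, 110 mm tall; origin at its underside

How it is judged:
By the outcome, as a careful person would: the job done as asked, in the order asked, and still so for the second after the job is handed in, with the robot touching nothing.
Of basket0, basket1, basket2 only 2 to 3 are there at a start; the rules pass over those that are not, and their reading is None.
At some moment in a run one of tray may be knocked a few centimetres aside while the robot is not near it.
It also fails if it takes over 210 s, if anything falls off the work surface, if the arm or the gripper's body presses on something with over 40 N, if the wrist force passes 120 N, or if a joint passes its speed limit or range.

## Working session

There is one attempt and no reset: what is moved stays moved. The work goes in short steps, Python scripts to look and compute and a shell command to move; the robot and the scene stay as the last step left them, time stands still between calls to the robot, and variables do not carry over. Pictures are saved under pics/ and viewed, at most 14 in all, crops included, and the job is handed in when it is done.

```bash
ls; mkdir -p pics
cat > h.py <<'E'
import numpy as np, cv2
from cell import status,get_image,ctrl,models
def save(p,name): cv2.imwrite('pics/'+name,cv2.cvtColor(p['color'],cv2.COLOR_RGB2BGR))
def cloud(p,st=None):
    "world xyz per pixel (480x640x3), nan where no depth"
    K=np.array([[p['fx'],0,p['cx']],[0,p['fy'],p['cy']],[0,0,1.]])
    v,u=np.mgrid[0:480,0:640].astype(np.float32)
    n=cv2.undistortPoints(np.stack([u.ravel(),v.ravel()],1)[:,None],K,np.array([p['k1'],0,0,0,0.]))[:,0]
    z=p['z_map'].ravel().astype(float); z[z==0]=np.nan
    c=np.stack([n[:,0]*z,-n[:,1]*z,-z],1)
    if 'hand_eye' in p:
        from scipy.spatial.transform import Rotation as R
        H=np.array(p['hand_eye']); c=c@H[:3,:3].T+H[:3,3]
        w=c@R.from_euler('xyz',st['tool_rot']).as_matrix().T+np.array(st['eef_pos'])
    else:
        rot=np.array(p['rotation'])
        if rot.shape!=(3,3):
            from scipy.spatial.transform import Rotation as R
            rot=R.from_euler('xyz',rot).as_matrix()
        w=c@rot.T+np.array(p['position'])
    return w.reshape(480,640,3)
E
python3 - <<'E'
from h import *
s=status.read_state(); print(s)
for n in ('top','side'):
    p=get_image(n); save(p,n+'0.png'); print(n,p['position'],p['rotation'],p['fx'],p['k1'])
    np.save(n+'_c.npy',cloud(p))
    for k in ['tray','rack','panel_a','panel_long','stand','basket0','jar','carton','gel']:
        print(k,[(round(b['score'],2),np.round(b['rect']).astype(int).tolist()) for b in models.boxes_of(p,k)])
E
```

```text
pics
{'clock': 0.0, 'qpos': array([-1.19079746,  0.62932464,  0.03846556,  1.5183961 , -0.02700594,
        0.99627636, -0.01999419]), 'qd': array([-0.00060683,  0.00188212, -0.00129062, -0.0003488 ,  0.0006542 ,
        0.00154375,  0.00065655]), 'tau': array([ 7.68371192e-04, -5.63412988e+01,  1.22617297e+00, -1.93456596e+01,
        1.08867983e-02,  1.03514155e-02, -3.29712202e-05]), 'eef_pos': array([279.97946558, 585.91112255, 230.3944473 ]), 'tool_rot': array([-3.13970716e+00,  3.31479179e-05,  2.69577666e+00]), 'force': array([-0.56381601, -0.46951416, -0.37016545]), 'torque': array([ 0.00113432,  0.02078507, -0.02827544]), 'gripper_force': 0.0, 'width': 85.65716379738514}
top [ 441.53738293   11.83628716 1147.73441532] [ 0.04693715 -0.01725661 -1.60060002] 442.90146720150517 -0.0006576479448303198
tray [(0.74, [306, 150, 358, 281])]
rack [(0.9, [196, 171, 242, 256])]
panel_a [(0.94, [187, 180, 234, 197]), (0.6, [308, 151, 356, 280]), (0.59, [191, 240, 234, 244])]
panel_long [(0.63, [176, 210, 247, 215])]
stand [(0.98, [372, 152, 516, 214]), (0.66, [188, 303, 216, 327])]
basket0 [(0.55, [461, 189, 504, 220]), (0.55, [420, 187, 457, 217])]
jar [(0.74, [474, 261, 519, 294])]
carton [(0.8, [129, 291, 166, 324]), (0.75, [177, 208, 244, 216]), (0.74, [188, 301, 215, 326])]
gel [(0.95, [190, 304, 219, 328])]
side [-336.98339882  896.4207416  1244.03960227] [ 0.83621724  0.01068877 -2.40410045] 610.6666065505158 -0.003069931632964112
tray [(0.77, [248, 215, 353, 304])]
rack [(0.79, [184, 290, 264, 353])]
panel_a [(0.95, [220, 296, 256, 341]), (0.72, [190, 272, 223, 315])]
panel_long [(0.76, [197, 282, 243, 330]), (0.28, [250, 219, 356, 302])]
stand [(0.69, [290, 169, 359, 232])]
basket0 [(0.96, [336, 174, 366, 212]), (0.41, [360, 180, 377, 200])]
jar [(0.45, [359, 182, 379, 196])]
carton [(0.73, [209, 376, 256, 428])]
gel [(0.73, [271, 345, 290, 387])]
```

```bash
python3 -c "
import cv2
a=cv2.imread('pics/top0.png')[130:350,110:540]; cv2.imwrite('pics/top0c.png',cv2.resize(a,None,fx=1.86,fy=1.86,interpolation=3))
a=cv2.imread('pics/side0.png')[150:440,170:400]; cv2.imwrite('pics/side0c.png',cv2.resize(a,None,fx=2.05,fy=2.05,interpolation=3))
"
```

```text
(no output)
```

View pics/top0c.png

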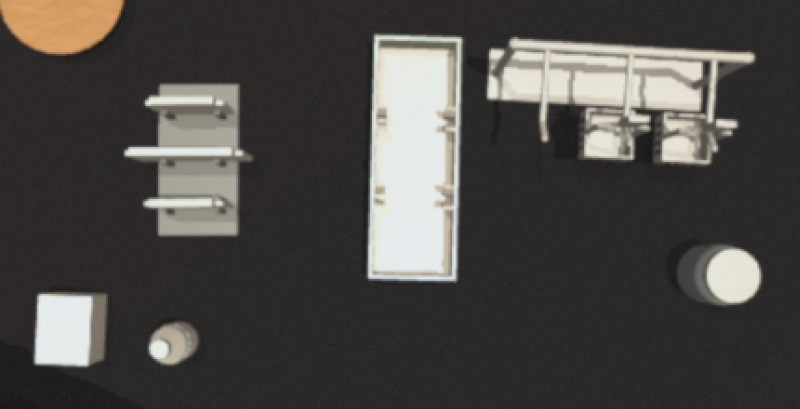

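View pics/side0c.png

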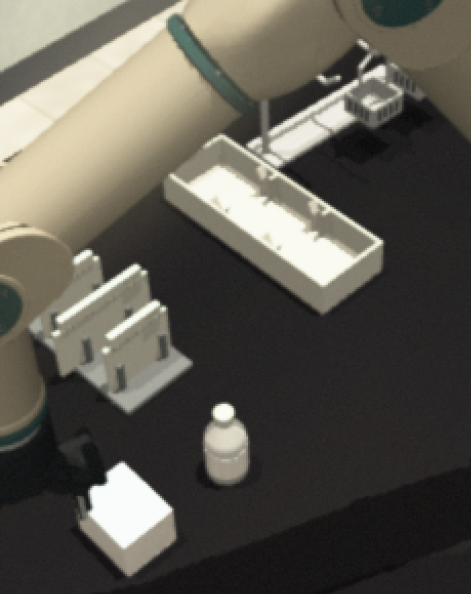

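The top view (up = +x, left = +y) shows three panels in the rack, with the long one in the middle at crop (185,152). The tray is at (415,157), and two baskets hang on the right-hand hooks (607,135) and (683,138), leaving the left hook (545) empty. Next I'll measure.

Run:
```python
import numpy as np, cv2
w=np.load('top_c.npy')
def sel(r,z0,z1):
    l,t,R,b=r; a=w[t:b,l:R].reshape(-1,3); return a[(a[:,2]>z0)&(a[:,2]<z1)]
def rect(n,r,z0,z1):
    a=sel(r,z0,z1)
    if len(a)<5: print(n,'few',len(a)); return
    (c,s,ang)=cv2.minAreaRect(a[:,:2].astype(np.float32)); print(n,len(a),'c',np.round(c,1),'s',np.round(s,1),'ang',round(ang,2),'z',np.round(np.percentile(a[:,2],[5,50,95]),1))
print('table z',np.nanmedian(w[290:330,300:420,2]))
rect('rackbase',(180,165,260,265),5,20)
rect('p+x',(170,175,255,200),90,125)
rect('pmid',(170,203,255,225),90,125)
rect('p-x',(170,232,255,250),90,125)
rect('tray rim',(290,140,370,290),45,70)
rect('floor',(290,140,370,290),0,15)
for n,r in (('bA',(415,180,460,222)),('bB',(458,180,512,222))):
    rect(n+' rim',r,70,112); rect(n+' tab',r,190,230); rect(n+'bail',r,120,190)
rect('bar',(365,145,520,170),165,200)
rect('gel',(185,295,225,335),20,140); rect('carton',(120,280,170,330),50,75); rect('jar',(465,250,525,300),90,120)
a=sel((370,145,530,225),100,260); print(np.round(np.percentile(a[:,2],[0,50,90,99,100])))
```

```text
table z -0.20366038180213764
rackbase 2475 c [572.9 268.5] s [247.6 192.1] ang 2.21 z [ 7.7 11.4 15. ]
p+x 207 c [632.4 269.4] s [84.7 11. ] ang 88.55 z [ 91.9 105.8 109.3]
pmid 287 c [566.7 273.3] s [147.6   9.3] ang 88.39 z [ 93.4 105.7 109.6]
p-x 179 c [502.8 274.7] s [94.7  9.8] ang 88.27 z [102.3 106.1 109.3]
tray rim 933 c [557.6 -24.3] s [116.2 325.4] ang 86.83 z [48.  54.2 57.8]
floor 7243 c [565.2 -19.2] s [207.2 389.8] ang 88.39 z [0.3 4.2 8.7]
bA rim 280 c [ 576.2 -273.6] s [63.7 62.9] ang 84.05 z [ 71.5  92.9 101.5]
bA tab 94 c [ 568.  -269.2] s [23.3 30.7] ang 62.27 z [191.5 218.9 225.9]
bAbail 169 c [ 579.8 -277. ] s [51.8 53.4] ang 45.62 z [129.6 173.2 188.6]
bB rim 369 c [ 567.5 -373.8] s [66.2 63. ] ang 85.18 z [ 70.8  89.1 100.3]
bB tab 105 c [ 558.9 -333.5] s [100.9  31. ] ang 86.01 z [192.  218.5 225.4]
bBbail 198 c [ 568.  -355.1] s [60.5 85.8] ang 27.92 z [129.6 174.3 186.9]
bar 826 c [ 651.1 -281.1] s [292.2  37.9] ang 85.2 z [178.8 183.8 187.6]
gel 436 c [323.7 300.8] s [49.5 45.8] ang 22.24 z [ 29.9  75.9 110.7]
carton 1129 c [346.  441.7] s [71.9 90.2] ang 86.47 z [55.3 59.3 62.7]
jar 686 c [ 392.4 -424.1] s [67.8 66.7] ang 89.93 z [ 95.8  99.8 103.2]
[100. 182. 193. 225. 227.]
```

```bash
python3 -m handwheel '[{"delta_pos":[2.7,-2.6,0],"yaw":-0.1},{"delta_pos":[2.7,-2.6,0],"yaw":-0.1},{"delta_pos":[2.7,-2.6,0],"yaw":-0.1},{"delta_pos":[2.7,-2.6,0],"yaw":-0.1},{"delta_pos":[2.7,-2.6,0],"yaw":-0.1},{"delta_pos":[2.7,-2.6,0],"yaw":-0.1},{"delta_pos":[2.7,-2.6,0],"yaw":-0.1},{"delta_pos":[2.7,-2.6,0],"yaw":-0.1},{"delta_pos":[2.7,-2.6,0],"yaw":-0.1},{"delta_pos":[2.7,-2.6,0],"yaw":-0.1}]' 0; python3 -m handwheel '[{"delta_pos":[2.5,-2.5,0],"yaw":-0.08},{"delta_pos":[2.5,-2.0,0],"yaw":-0.07},{"delta_pos":[2.5,-1.0,0]},{"delta_pos":[0,0,0]},{"delta_pos":[0,0,0]}]'
python3 - <<'E'
from h import *
s=status.read_state(); print(s['eef_pos'],s['tool_rot'],s['qpos'],s['width'],s['clock'])
p=get_image('wrist'); save(p,'w1.png'); w=cloud(p,s); np.save('w1.npy',w)
print(np.array(p['hand_eye']).round(3))
for k in ['panel_a','panel_long']: print(k,[(round(b['score'],2),np.round(b['rect']).astype(int).tolist()) for b in models.boxes_of(p,k)])
E
```

```text
clock: 1.83
eef_pos: [551.3, 325.2, 231.5]
tool_rot: [3.141, -0.0, 1.691]
force: [-0.0, 0.7, 0.1]
width: 42.7
gripper_force: 0.0
[551.32345086 325.22804543 231.54283371] [ 3.14136571e+00 -4.23889076e-04  1.69109179e+00] [-0.75991414  0.63113765  0.31080828  1.55275377 -0.21771313  0.9915293
 -0.26542741] 42.68176820828046 1.8333
[[ 0.00000e+00  9.51000e-01  3.11000e-01  8.03540e+01]
 [ 1.00000e+00  0.00000e+00 -1.00000e-03  2.66000e-01]
 [-1.00000e-03  3.11000e-01 -9.51000e-01 -1.41469e+02]
 [ 0.00000e+00  0.00000e+00  0.00000e+00  1.00000e+00]]
panel_a [(0.94, [379, 220, 422, 320]), (0.68, [246, 198, 277, 305])]
panel_long [(0.7, [318, 183, 352, 358])]schema error: expected keys delta_pos, yaw
```

View pics/w1.png

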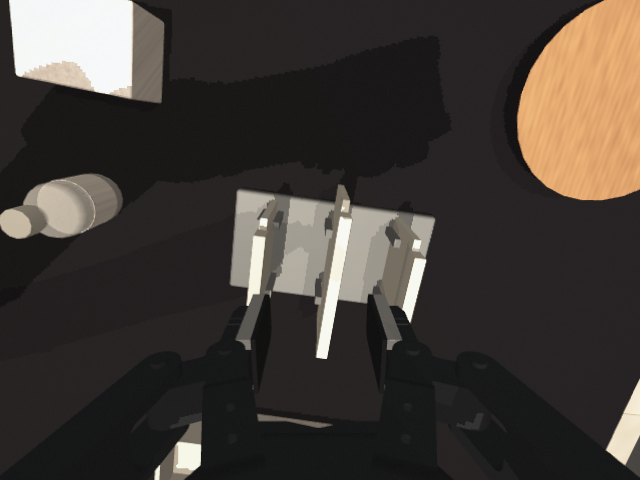

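The wrist view shows the three panels: bead tops at about (257,270), (335,285) and (412,290), with the long one in the middle. Finger tips are in the foreground at (255,335) and (385,335).

```bash
cat >> h.py <<'E'
def mrect(n,a):
    (c,s,ang)=cv2.minAreaRect(a[:,:2].astype(np.float32)); print(n,len(a),'c',np.round(c,1),'s',np.round(s,1),'ang',round(ang,2),'z',np.round(np.percentile(a[:,2],[5,50,95]),1))
def box(w,x0,x1,y0,y1,z0,z1):
    a=w.reshape(-1,3); return a[(a[:,0]>x0)&(a[:,0]<x1)&(a[:,1]>y0)&(a[:,1]<y1)&(a[:,2]>z0)&(a[:,2]<z1)]
E
python3 - <<'E'
from h import *
w=np.load('w1.npy')
for n,x in (('far',632),('mid',567),('near',503)):
    mrect(n,box(w,x-15,x+15,180,370,103,115))
t=np.load('top_c.npy')
for n,x in (('far',632),('mid',567),('near',503)):
    mrect('top '+n,box(t,x-15,x+15,180,370,103,115))
E
python3 -m handwheel '[{"delta_pos":[2.7,-1.9,0],"yaw":-0.05},{"delta_pos":[2.7,-1.9,0],"yaw":-0.05},{"delta_pos":[2.7,-1.8,0],"yaw":-0.05},{"delta_pos":[0,0,0],"yaw":0},{"delta_pos":[0,0,0],"yaw":0},{"delta_pos":[0,0,0],"yaw":0}]'
```

```text
far 748 c [635.1 283.7] s [58.2 10.5] ang 88.96 z [104.2 106.  107.1]
mid 1739 c [570.1 274.5] s [130.1  10.3] ang 88.61 z [104.7 106.  107. ]
near 780 c [505.3 285.3] s [61.6 10.2] ang 88.59 z [104.6 105.9 107. ]
top far 162 c [632.6 272.2] s [78.9 10.5] ang 88.58 z [103.7 106.5 109.4]
top mid 217 c [567.4 273.3] s [129.4   8.1] ang 88.34 z [103.5 106.5 110.1]
top near 167 c [502.8 275.8] s [80.1  9.8] ang 88.3 z [103.7 106.5 109.4]
clock: 2.48
eef_pos: [630.1, 272.1, 230.9]
tool_rot: [-3.14, -0.001, 1.548]
force: [-0.4, 0.1, 0.0]
width: 42.7
gripper_force: 0.0
```

```bash
python3 -m handwheel '[{"delta_pos":[0.35,0,0],"yaw":0},{"delta_pos":[0,0,-3],"yaw":0},{"delta_pos":[0,0,-3],"yaw":0},{"delta_pos":[0,0,-3],"yaw":0},{"delta_pos":[0,0,-3],"yaw":0},{"delta_pos":[0,0,-2.5],"yaw":0},{"delta_pos":[0,0,0],"yaw":0},{"delta_pos":[0,0,0],"yaw":0},{"delta_pos":[0,0,0],"yaw":0}]'
python3 - <<'E'
from h import *
s=status.read_state(); print(s['eef_pos'],s['width'])
p=get_image('wrist'); save(p,'w2.png'); w=cloud(p,s); np.save('w2.npy',w)
a=p['color'][200:440,180:500]; cv2.imwrite('pics/w2c.png',cv2.resize(a[:,:,::-1],None,fx=2,fy=2))
mrect('far',box(w,610,660,180,370,100,115))
E
```

```text
clock: 3.23
eef_pos: [635.6, 271.7, 88.0]
tool_rot: [3.139, -0.001, 1.547]
force: [0.6, 0.3, 0.2]
width: 42.7
gripper_force: 0.0
[635.55407987 271.73958141  88.0312057 ] 42.74040705091499
far 5474 c [636.3 273.9] s [50.5 74. ] ang 27.75 z [103.5 105.9 111.3]
```

View pics/w2c.png

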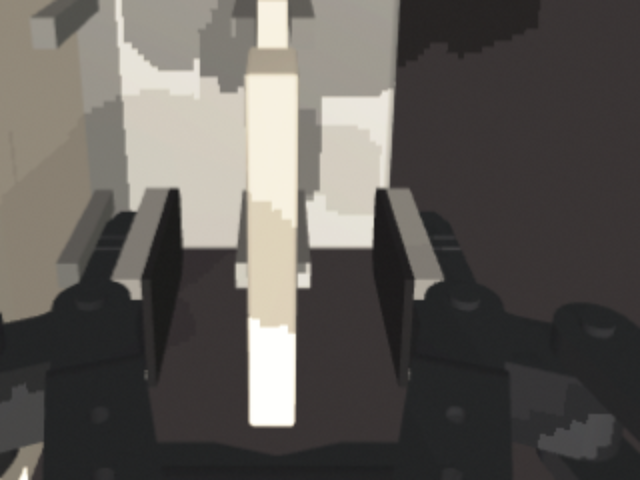

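The bead is centred at crop x=272 and the pads' midpoint is 278, so it sits about 1.2 mm to −x. I'll correct that, go down 8 mm and grip.

```bash
python3 -m handwheel '[{"delta_pos":[-0.12,0,-0.8],"yaw":0},{"delta_pos":[0,0,0],"yaw":0},{"delta_pos":[0,0,0],"yaw":0}]'; python3 -m handwheel '[{"delta_pos":[0,0,0],"yaw":0},{"delta_pos":[0,0,0],"yaw":0},{"delta_pos":[0,0,0],"yaw":0},{"delta_pos":[0,0,0],"yaw":0},{"delta_pos":[0,0,0],"yaw":0},{"delta_pos":[0,0,0],"yaw":0},{"delta_pos":[0,0,0],"yaw":0}]' -1
```

```text
clock: 3.53
eef_pos: [633.4, 270.7, 78.8]
tool_rot: [3.141, -0.0, 1.546]
force: [0.4, 0.4, 0.4]
width: 42.7
gripper_force: 0.0
clock: 4.12
eef_pos: [634.0, 270.5, 78.7]
tool_rot: [3.141, -0.0, 1.546]
force: [0.1, 0.1, 2.3]
width: 9.2
gripper_force: 58.9
```

```bash
python3 -m handwheel '[{"delta_pos":[0,0,0.5],"yaw":0},{"delta_pos":[0,0,1.5],"yaw":0},{"delta_pos":[0,0,2],"yaw":0},{"delta_pos":[0,0,2],"yaw":0},{"delta_pos":[0,0,2],"yaw":0},{"delta_pos":[0,0,2],"yaw":0},{"delta_pos":[0,0,2],"yaw":0},{"delta_pos":[0,-1,2],"yaw":0}]'; python3 -m handwheel '[{"delta_pos":[-0.8,-3.1,0],"yaw":0},{"delta_pos":[-0.8,-3.1,0],"yaw":0},{"delta_pos":[-0.8,-3.1,0],"yaw":0},{"delta_pos":[-0.8,-3.1,0],"yaw":-0.01},{"delta_pos":[-0.8,-3.1,0],"yaw":-0.01},{"delta_pos":[-0.8,-3.1,0],"yaw":-0.01},{"delta_pos":[-0.8,-3.1,0],"yaw":0},{"delta_pos":[-0.8,-3.1,0],"yaw":0},{"delta_pos":[-0.8,-3.0,0],"yaw":0},{"delta_pos":[0,0,0],"yaw":0}]';  python3 -m handwheel '[{"delta_pos":[0,0,0],"yaw":0},{"delta_pos":[0,0,0],"yaw":0},{"delta_pos":[0,0,0],"yaw":0}]'
python3 - <<'E'
from h import *
s=status.read_state(); print(s['eef_pos'],s['width'])
p=get_image('wrist'); save(p,'w3.png'); w=cloud(p,s); np.save('w3.npy',w)
mrect('rim',box(w,350,760,-120,80,50,60)); mrect('panel',box(w,540,580,-120,80,170,240))
p=get_image('top'); t=cloud(p); mrect('t rim',box(t,350,760,-120,80,50,60))
E
```

```text
clock: 4.78
eef_pos: [632.3, 263.3, 218.7]
tool_rot: [-3.14, -0.002, 1.549]
force: [0.2, -0.0, -0.6]
width: 9.3
gripper_force: 58.9
clock: 5.62
eef_pos: [558.8, -26.0, 218.7]
tool_rot: [-3.14, 0.005, 1.506]
force: [-0.0, -1.2, -0.7]
width: 8.8
gripper_force: 59.0
clock: 5.87
eef_pos: [561.6, -15.9, 218.1]
tool_rot: [-3.141, -0.001, 1.518]
force: [0.9, 0.2, -0.8]
width: 9.0
gripper_force: 59.0
[561.64134303 -15.86638228 218.1071003 ] 9.00218353099413
rim 7204 c [560.  -23.7] s [117.9 326.3] ang 86.91 z [51.1 53.7 55.1]
panel 2224 c [563.  14.] s [46.5 35.8] ang 87.67 z [198.6 228.4 238.9]Traceback (most recent call last):
  File "<stdin>", line 5, in <module>
  File "h.py", line 23, in mrect
    (c,s,ang)=cv2.minAreaRect(a[:,:2].astype(np.float32)); print(n,len(a),'c',np.round(c,1),'s',np.round(s,1),'ang',round(ang,2),'z',np.round(np.percentile(a[:,2],[5,50,95]),1))
                                                                                                                                              ~~~~~~~~~~~~~^^^^^^^^^^^^^^^^^^
    return _quantile_unchecked(
        a, q, axis, out, overwrite_input, method, keepdims, weights)
    return _ureduce(a,
                    func=_quantile_ureduce_func,
    ...<5 lines>...
                    overwrite_input=overwrite_input,
                    method=method)
    r = func(a, **kwargs)
    result = _quantile(arr,
                       quantiles=q,
    ...<2 lines>...
                       out=out,
                       weights=wgt)
    slices_having_nans = np.isnan(arr[-1, ...])
                                  ~~~^^^^^^^^^
IndexError: index -1 is out of bounds for axis 0 with size 0
```

View pics/w3.png

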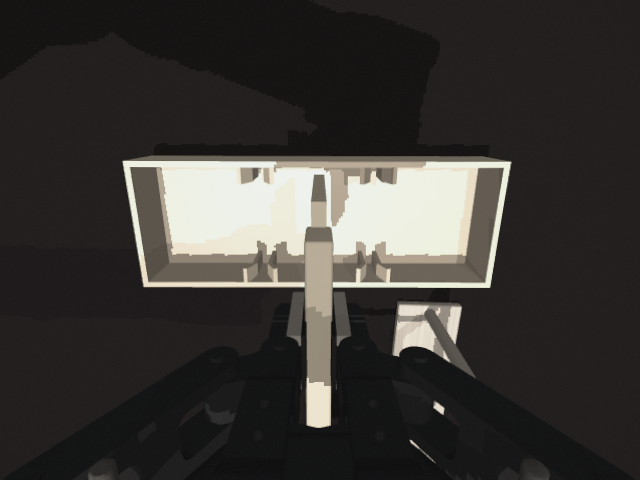

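The wrist view shows the panel held upright over the tray's middle bay. Rib pairs are visible at (257,175), (379,175) and (262,265), (372,265). I'll check the groove centres in the cloud.

Run:
```python
from h import *
w=np.load('w3.npy').reshape(-1,3)
c=np.array([560,-23.7]); a=np.radians(-3.1); R=np.array([[np.cos(a),np.sin(a)],[-np.sin(a),np.cos(a)]])
q=np.c_[(w[:,:2]-c)@R.T,w[:,2]]
for lo,hi in ((-52,-36),(36,52)):
    m=(q[:,1]>lo)&(q[:,1]<hi)&(q[:,2]>25)&(q[:,2]<60)&(abs(q[:,0])<100)
    h,e=np.histogram(q[m,0],bins=np.arange(-80,81,2)); print(lo,[(int(e[i]),int(h[i])) for i in range(80) if h[i]], 'z',np.percentile(q[m,2],[50,99]))
m=(abs(abs(q[:,0])-52.5)<16)&(abs(q[:,1])<52)&(q[:,2]>25)&(q[:,2]<60); print(np.percentile(q[m&(q[:,1]>0),1],[1,5]),np.percentile(q[m&(q[:,1]<0),1],[95,99]))
```

```text
-52 [(-70, 1), (-68, 27), (-66, 40), (-64, 44), (-62, 54), (-60, 61), (-58, 29), (-48, 19), (-46, 39), (-44, 37), (-42, 31), (-40, 29), (-38, 26), (36, 25), (38, 32), (40, 32), (42, 37), (44, 34), (46, 18), (56, 29), (58, 56), (60, 53), (62, 46), (64, 36), (66, 25), (68, 4)] z [48.83914021 56.16082296]
36 [(-70, 4), (-68, 30), (-66, 36), (-64, 50), (-62, 46), (-60, 49), (-58, 41), (-48, 19), (-46, 20), (-44, 21), (-42, 29), (-40, 36), (-38, 22), (36, 26), (38, 31), (40, 28), (42, 26), (44, 19), (46, 22), (56, 33), (58, 50), (60, 48), (62, 48), (64, 32), (66, 32), (68, 3)] z [50.7270163  55.99269905]
[39.86737574 40.38477575] [-38.90444899 -38.67245944]
```

```bash
python3 -m handwheel '[{"delta_pos":[2.5,-0.7,-1],"yaw":0},{"delta_pos":[2.5,-0.6,-2],"yaw":0},{"delta_pos":[0,0,-3],"yaw":0},{"delta_pos":[0,0,-2.7],"yaw":0},{"delta_pos":[0,0,0],"yaw":0},{"delta_pos":[0,0,0],"yaw":0},{"delta_pos":[0,0,0],"yaw":0},{"delta_pos":[0,0,0],"yaw":0}]'
```

```text
clock: 6.63
eef_pos: [612.9, -30.3, 133.3]
tool_rot: [3.138, -0.0, 1.516]
force: [0.2, 0.5, -0.8]
width: 9.0
gripper_force: 59.0
```

```bash
python3 -m handwheel '[{"delta_pos":[-0.15,0.1,-0.5],"yaw":0},{"delta_pos":[0,0,-0.5],"yaw":0},{"delta_pos":[0,0,-0.5],"yaw":0},{"delta_pos":[0,0,-0.5],"yaw":0},{"delta_pos":[0,0,-0.5],"yaw":0},{"delta_pos":[0,0,-0.5],"yaw":0},{"delta_pos":[0,0,0],"yaw":0},{"delta_pos":[0,0,0],"yaw":0}]'
```

```text
clock: 7.3
eef_pos: [609.9, -29.6, 100.8]
tool_rot: [-3.141, 0.0, 1.516]
force: [-0.1, -0.4, -0.1]
width: 9.2
gripper_force: 59.1
```

```bash
python3 -m handwheel '[{"delta_pos":[0.08,0,-0.5],"yaw":0},{"delta_pos":[0,0,-0.5],"yaw":0},{"delta_pos":[0,0,-0.5],"yaw":0},{"delta_pos":[0,0,-0.5],"yaw":0},{"delta_pos":[0,0,-0.4],"yaw":0},{"delta_pos":[0,0,0],"yaw":0},{"delta_pos":[0,0,0],"yaw":0}]';python3 -m handwheel '[{"delta_pos":[0,0,-0.3],"yaw":0},{"delta_pos":[0,0,0],"yaw":0},{"delta_pos":[0,0,0],"yaw":0}]'
```

```text
clock: 7.88
eef_pos: [610.6, -29.5, 76.9]
tool_rot: [-3.141, 0.0, 1.516]
force: [-0.8, 0.0, -0.8]
width: 9.1
gripper_force: 59.1
clock: 8.13
eef_pos: [610.8, -29.5, 74.3]
tool_rot: [-3.142, -0.0, 1.516]
force: [0.2, 0.3, -0.7]
width: 9.2
gripper_force: 59.1
```

```bash
python3 -m handwheel '[{"delta_pos":[0,0,-0.15],"yaw":0},{"delta_pos":[0,0,0],"yaw":0},{"delta_pos":[0,0,0],"yaw":0}]';python3 -m handwheel '[{"delta_pos":[0,0,-0.15],"yaw":0},{"delta_pos":[0,0,0],"yaw":0},{"delta_pos":[0,0,0],"yaw":0}]'
```

```text
clock: 8.38
eef_pos: [610.9, -29.5, 72.8]
tool_rot: [3.141, -0.0, 1.516]
force: [0.3, -0.2, -0.6]
width: 8.9
gripper_force: 59.1
clock: 8.63
eef_pos: [611.3, -29.5, 72.7]
tool_rot: [3.141, -0.0, 1.516]
force: [-1.9, -0.1, 7.8]
width: 9.4
gripper_force: 60.5
```

```bash
python3 -m handwheel '[{"delta_pos":[0,0,0],"yaw":0},{"delta_pos":[0,0,0],"yaw":0},{"delta_pos":[0,0,0],"yaw":0},{"delta_pos":[0,0,0],"yaw":0},{"delta_pos":[0,0,1],"yaw":0},{"delta_pos":[0,0,3],"yaw":0},{"delta_pos":[0,0,3.5],"yaw":0},{"delta_pos":[0,0,3.5],"yaw":0},{"delta_pos":[-0.7,1.3,3.5],"yaw":0.01}]' 0; python3 -m handwheel '[{"delta_pos":[-1,2.9,0],"yaw":0.02},{"delta_pos":[-1,2.9,0],"yaw":0},{"delta_pos":[-1,2.9,0],"yaw":0},{"delta_pos":[-1,2.9,0],"yaw":0},{"delta_pos":[-1,2.9,0],"yaw":0},{"delta_pos":[-1,2.9,0],"yaw":0},{"delta_pos":[-1,2.9,0],"yaw":0},{"delta_pos":[-1,2.9,0],"yaw":0},{"delta_pos":[-1,2.9,0],"yaw":0},{"delta_pos":[-1,2.9,0],"yaw":0}]'; python3 -m handwheel '[{"delta_pos":[0,0,0],"yaw":0},{"delta_pos":[0,0,0],"yaw":0},{"delta_pos":[0,0,0],"yaw":0}]'
python3 - <<'E'
from h import *
s=status.read_state(); print(s['eef_pos'])
p=get_image('wrist'); w=cloud(p,s); mrect('near',box(w,485,525,180,370,103,115))
p=get_image('top'); save(p,'t2.png'); w=cloud(p); mrect('near top',box(w,485,525,180,370,103,115)); mrect('rim',box(w,350,760,-150,80,45,60)); mrect('panel top',box(w,580,650,-150,80,90,120)); np.save('t2.npy',w)
a=p['color'][130:350,110:540]; cv2.imwrite('pics/t2c.png',cv2.resize(a[:,:,::-1],None,fx=1.86,fy=1.86,interpolation=3))
E
```

```text
clock: 9.38
eef_pos: [604.6, -19.9, 218.7]
tool_rot: [3.14, 0.003, 1.522]
force: [0.9, -0.8, -0.3]
width: 42.9
gripper_force: 0.0
clock: 10.22
eef_pos: [503.2, 274.8, 217.1]
tool_rot: [3.141, -0.0, 1.546]
force: [-0.3, 0.1, 0.3]
width: 42.9
gripper_force: 0.0
clock: 10.47
eef_pos: [504.1, 272.8, 216.8]
tool_rot: [3.141, 0.001, 1.546]
force: [0.1, -0.4, 0.5]
width: 43.0
gripper_force: 0.0
[504.12076561 272.7688022  216.76512202]
near 1405 c [504.9 276.3] s [80.8  9.6] ang 88.89 z [104.7 105.9 107. ]
near top 148 c [502.7 270.6] s [70.3  9.8] ang 88.47 z [104.  106.7 109.7]
rim 963 c [556.1 -50.9] s [171.1 326.1] ang 86.29 z [47.8 54.3 57.9]
panel top 159 c [608.9 -27.2] s [78.8 10.6] ang 88.67 z [ 94.   99.9 103.8]
```

View pics/t2c.png

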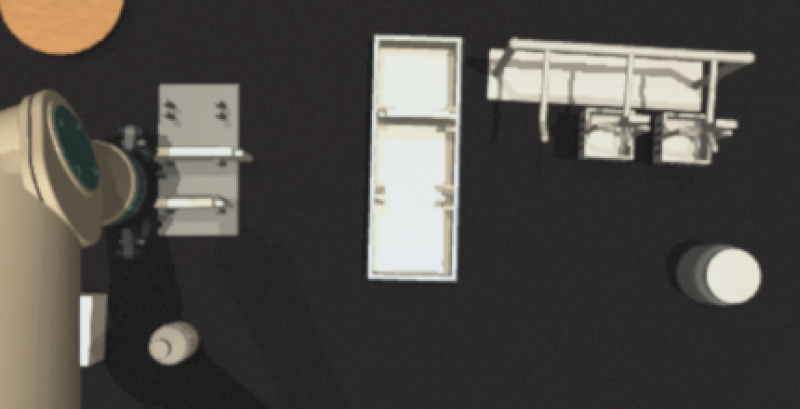

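The first panel sits in the upper (+x) grooves at crop (417,113). The tray has not moved and the near panel is waiting. I'll go down on it and grip.

```bash
python3 -m handwheel '[{"delta_pos":[0,0.05,-3],"yaw":0},{"delta_pos":[0,0,-3],"yaw":0},{"delta_pos":[0,0,-3],"yaw":0},{"delta_pos":[0,0,-2.8],"yaw":0},{"delta_pos":[0,0,-2],"yaw":0},{"delta_pos":[0,0,0],"yaw":0},{"delta_pos":[0,0,0],"yaw":0},{"delta_pos":[0,0,0],"yaw":0}]'; python3 -m handwheel '[{"delta_pos":[0,0,0],"yaw":0},{"delta_pos":[0,0,0],"yaw":0},{"delta_pos":[0,0,0],"yaw":0},{"delta_pos":[0,0,0],"yaw":0},{"delta_pos":[0,0,0],"yaw":0},{"delta_pos":[0,0,0],"yaw":0},{"delta_pos":[0,0,0],"yaw":0}]' -1
```

```text
clock: 11.23
eef_pos: [505.3, 273.4, 79.6]
tool_rot: [3.14, -0.001, 1.544]
force: [1.4, -0.4, 0.9]
width: 42.4
gripper_force: 0.0
clock: 11.82
eef_pos: [504.7, 274.5, 79.8]
tool_rot: [3.139, -0.001, 1.546]
force: [0.3, 0.2, 7.5]
width: 9.4
gripper_force: 59.7
```

```bash
python3 -m handwheel '[{"delta_pos":[0,0,0.5],"yaw":0},{"delta_pos":[0,0,1.5],"yaw":0},{"delta_pos":[0,0,2],"yaw":0},{"delta_pos":[0,0,2],"yaw":0},{"delta_pos":[0,0,2],"yaw":0},{"delta_pos":[0,0,2],"yaw":0},{"delta_pos":[0,0,2],"yaw":0},{"delta_pos":[0,-1,2],"yaw":0}]'; python3 -m handwheel '[{"delta_pos":[0,-3.1,0],"yaw":0},{"delta_pos":[0,-3.1,0],"yaw":0},{"delta_pos":[0,-3.1,0],"yaw":0},{"delta_pos":[0,-3.1,0],"yaw":-0.01},{"delta_pos":[0,-3.1,0],"yaw":-0.01},{"delta_pos":[0,-3.1,0],"yaw":-0.01},{"delta_pos":[0,-3.1,0],"yaw":0},{"delta_pos":[0,-3.1,0],"yaw":0},{"delta_pos":[0.2,-3.1,0],"yaw":0},{"delta_pos":[0,-1,0],"yaw":0}]';  python3 -m handwheel '[{"delta_pos":[0,0,0],"yaw":0},{"delta_pos":[0,0,0],"yaw":0},{"delta_pos":[0,0,0],"yaw":0}]'
python3 - <<'E'
from h import *
s=status.read_state(); print(s['eef_pos'],s['tool_rot'])
p=get_image('wrist'); save(p,'w4.png'); w=cloud(p,s); np.save('w4.npy',w)
mrect('rim',box(w,350,760,-120,80,50,57)); mrect('panel',box(w,485,530,-120,80,170,240))
E
```

```text
clock: 12.48
eef_pos: [503.2, 266.2, 219.6]
tool_rot: [-3.142, -0.002, 1.549]
force: [-0.5, 0.9, -1.3]
width: 8.9
gripper_force: 58.7
clock: 13.32
eef_pos: [505.6, -30.7, 219.1]
tool_rot: [3.14, 0.003, 1.51]
force: [-0.9, 0.1, -0.8]
width: 9.0
gripper_force: 58.8
clock: 13.57
eef_pos: [505.8, -23.1, 218.3]
tool_rot: [-3.141, -0.001, 1.518]
force: [-0.3, 0.1, -0.5]
width: 9.0
gripper_force: 58.8
[505.76403645 -23.11982406 218.28027703] [-3.14118974e+00 -1.27350235e-03  1.51791656e+00]
rim 7258 c [559.9 -23.6] s [117.3 327.2] ang 86.83 z [51.  53.8 55.3]
panel 2245 c [507.7   6.3] s [45.8 36.1] ang 86.85 z [197.8 228.4 238.9]
```

```bash
python3 -m handwheel '[{"delta_pos":[0.03,0,-2],"yaw":0},{"delta_pos":[0,0,-3],"yaw":0},{"delta_pos":[0,0,-3],"yaw":0},{"delta_pos":[0,0,-0.8],"yaw":0},{"delta_pos":[0,0,0],"yaw":0},{"delta_pos":[0,0,0],"yaw":0},{"delta_pos":[0,0,0],"yaw":0}]'; python3 -m handwheel '[{"delta_pos":[0,0,-0.5],"yaw":0},{"delta_pos":[0,0,-0.5],"yaw":0},{"delta_pos":[0,0,-0.5],"yaw":0},{"delta_pos":[0,0,-0.5],"yaw":0},{"delta_pos":[0,0,-0.5],"yaw":0},{"delta_pos":[0,0,0],"yaw":0},{"delta_pos":[0,0,0],"yaw":0}]'
```

```text
clock: 14.2
eef_pos: [507.4, -24.7, 131.7]
tool_rot: [3.139, -0.0, 1.517]
force: [-0.7, -0.1, -1.8]
width: 8.8
gripper_force: 58.7
clock: 14.78
eef_pos: [505.8, -25.1, 104.9]
tool_rot: [-3.141, 0.0, 1.516]
force: [-0.3, -0.1, -1.4]
width: 8.9
gripper_force: 58.7
```

```bash
python3 -m handwheel '[{"delta_pos":[0.04,0.1,-0.5],"yaw":0},{"delta_pos":[0,0,-0.5],"yaw":0},{"delta_pos":[0,0,-0.5],"yaw":0},{"delta_pos":[0,0,-0.5],"yaw":0},{"delta_pos":[0,0,-0.5],"yaw":0},{"delta_pos":[0,0,-0.3],"yaw":0},{"delta_pos":[0,0,0],"yaw":0},{"delta_pos":[0,0,0],"yaw":0}]';python3 -m handwheel '[{"delta_pos":[0,0,-0.2],"yaw":0},{"delta_pos":[0,0,0],"yaw":0},{"delta_pos":[0,0,0],"yaw":0}]'
```

```text
clock: 15.45
eef_pos: [506.4, -24.1, 77.1]
tool_rot: [-3.141, -0.0, 1.516]
force: [-0.8, -1.0, 0.2]
width: 9.1
gripper_force: 58.7
clock: 15.7
eef_pos: [506.6, -24.0, 75.4]
tool_rot: [3.141, -0.0, 1.516]
force: [0.1, -0.7, -1.6]
width: 9.2
gripper_force: 58.7
```

```bash
python3 -m handwheel '[{"delta_pos":[0,0,-0.12],"yaw":0},{"delta_pos":[0,0,0],"yaw":0},{"delta_pos":[0,0,0],"yaw":0}]'
```

```text
clock: 15.95
eef_pos: [506.5, -23.9, 74.1]
tool_rot: [3.142, -0.0, 1.516]
force: [0.3, 0.6, -0.8]
width: 8.8
gripper_force: 58.7
```

```bash
python3 -m handwheel '[{"delta_pos":[0,0,-0.1],"yaw":0},{"delta_pos":[0,0,0],"yaw":0},{"delta_pos":[0,0,0],"yaw":0}]'
```

```text
clock: 16.2
eef_pos: [506.8, -24.1, 73.8]
tool_rot: [3.141, -0.0, 1.516]
force: [-1.4, -0.5, 5.6]
width: 8.9
gripper_force: 59.8
```

```bash
python3 -m handwheel '[{"delta_pos":[0,0,0],"yaw":0},{"delta_pos":[0,0,0],"yaw":0},{"delta_pos":[0,0,0],"yaw":0},{"delta_pos":[0,0,0],"yaw":0},{"delta_pos":[0,0,1],"yaw":0},{"delta_pos":[0,0,3],"yaw":0},{"delta_pos":[0,0,3.5],"yaw":0},{"delta_pos":[0,0,3.5],"yaw":0},{"delta_pos":[0,0,3.5],"yaw":0},{"delta_pos":[0,0,3.5],"yaw":0}]' 0; python3 -m handwheel '[{"delta_pos":[0.7,-2.4,1.2],"yaw":0},{"delta_pos":[0.7,-2.4,1.2],"yaw":0},{"delta_pos":[0.7,-2.4,1.2],"yaw":-0.01},{"delta_pos":[0.7,-2.4,0],"yaw":-0.01},{"delta_pos":[0.7,-2.4,0],"yaw":-0.01},{"delta_pos":[0.7,-2.4,0],"yaw":0},{"delta_pos":[0.7,-2.4,0],"yaw":0},{"delta_pos":[0.6,-2.4,0],"yaw":0}]';  python3 -m handwheel '[{"delta_pos":[0,0,0],"yaw":0},{"delta_pos":[0,0,0],"yaw":0},{"delta_pos":[0,0,0],"yaw":0}]'
python3 - <<'E'
from h import *
s=status.read_state(); print(s['eef_pos'],s['tool_rot'])
p=get_image('wrist'); save(p,'w5.png'); w=cloud(p,s); np.save('w5.npy',w)
b=models.boxes_of(p,'basket0'); print([(round(x['score'],2),np.round(x['rect']).astype(int).tolist()) for x in b])
for n,y in (('A',-270),('B',-370)):
    mrect(n,box(w,540,610,y-30,y+30,205,230))
E
```

```text
clock: 17.03
eef_pos: [506.0, -24.2, 255.5]
tool_rot: [3.141, 0.0, 1.515]
force: [0.7, 0.1, -0.9]
width: 42.3
gripper_force: 0.0
clock: 17.7
eef_pos: [561.6, -217.0, 289.8]
tool_rot: [3.141, -0.0, 1.486]
force: [0.4, -0.0, -0.4]
width: 42.7
gripper_force: 0.0
clock: 17.95
eef_pos: [561.2, -215.1, 289.3]
tool_rot: [-3.141, -0.001, 1.486]
force: [-0.2, 0.6, 0.4]
width: 42.8
gripper_force: 0.0
[ 561.21016901 -215.10720214  289.25456327] [-3.14107676e+00 -1.09638958e-03  1.48598058e+00]
[(0.97, [314, 309, 367, 423]), (0.57, [310, 228, 373, 353])]
A 565 c [ 578.8 -272.9] s [24.5  8. ] ang 85.18 z [207.9 222.6 223.9]
B 6 c [ 569.3 -360.9] s [4.1 1.2] ang 16.1 z [205.2 205.5 205.9]
```

View pics/w5.png

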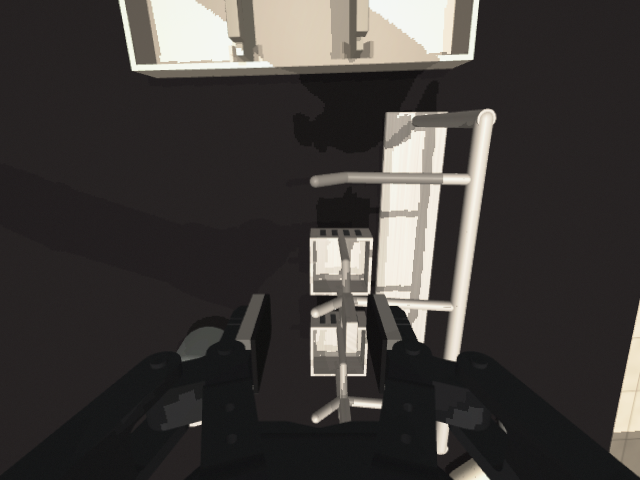

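Basket A's tab shows between the fingers at (350,320), and the next basket's tab at (345,400). The first hook, with its tip at (315,182), is empty. Tab A measures (578.8, −272.9), 24.5×8 mm, top at 222.6, all as expected. I'll approach it.

```bash
python3 -m handwheel '[{"delta_pos":[0.8,-2.9,0],"yaw":0},{"delta_pos":[0.8,-2.9,0],"yaw":0},{"delta_pos":[0,0,-2],"yaw":0},{"delta_pos":[0,0,-2],"yaw":0},{"delta_pos":[0,0,-1],"yaw":0},{"delta_pos":[0,0,0],"yaw":0},{"delta_pos":[0,0,0],"yaw":0},{"delta_pos":[0,0,0],"yaw":0}]'
python3 - <<'E'
from h import *
s=status.read_state(); print(s['eef_pos'],s['tool_rot'])
p=get_image('wrist'); a=p['color'][240:480,180:500]; cv2.imwrite('pics/w6c.png',cv2.resize(a[:,:,::-1],None,fx=2,fy=2))
E
```

```text
clock: 18.72
eef_pos: [578.3, -273.6, 240.3]
tool_rot: [3.14, 0.0, 1.487]
force: [0.4, 0.6, -0.4]
width: 42.7
gripper_force: 0.0
[ 578.33383494 -273.63141793  240.33286904] [3.13983457e+00 4.77851178e-04 1.48697161e+00]
```

View pics/w6c.png

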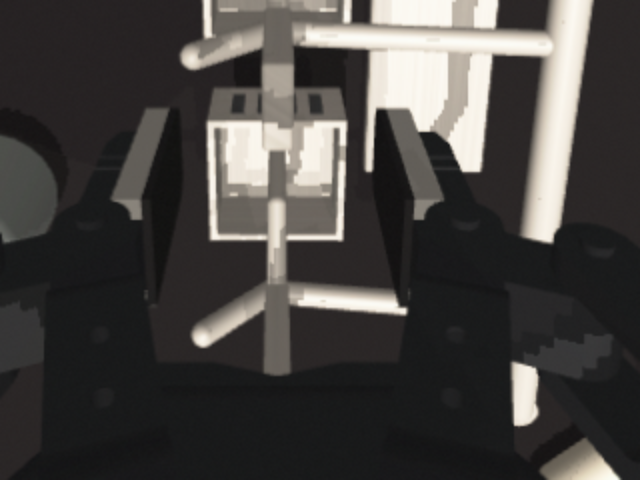

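Tab A is at crop x=279 and the pads' midpoint is 278, so it is centred. I'll descend and grip.

```bash
python3 -m handwheel '[{"delta_pos":[0,0,-1.5],"yaw":0},{"delta_pos":[0,0,-1.5],"yaw":0},{"delta_pos":[0,0,-1],"yaw":0},{"delta_pos":[0,0,0],"yaw":0},{"delta_pos":[0,0,0],"yaw":0},{"delta_pos":[0,0,0],"yaw":0}]'; python3 -m handwheel '[{"delta_pos":[0,0,0],"yaw":0},{"delta_pos":[0,0,0],"yaw":0},{"delta_pos":[0,0,0],"yaw":0},{"delta_pos":[0,0,0],"yaw":0},{"delta_pos":[0,0,0],"yaw":0},{"delta_pos":[0,0,0],"yaw":0},{"delta_pos":[0,0,0],"yaw":0}]' -1; python3 -m handwheel '[{"delta_pos":[0,0,0.4],"yaw":0},{"delta_pos":[0,0,0.5],"yaw":0},{"delta_pos":[0,0,0.6],"yaw":0},{"delta_pos":[0,0,1],"yaw":0},{"delta_pos":[0,0,1],"yaw":0},{"delta_pos":[0,0,0],"yaw":0},{"delta_pos":[0,0,0],"yaw":0}]'
```

```text
clock: 19.27
eef_pos: [578.1, -274.4, 200.1]
tool_rot: [3.14, 0.001, 1.486]
force: [-1.3, -0.8, -0.5]
width: 42.7
gripper_force: 0.0
clock: 19.85
eef_pos: [578.1, -274.3, 199.9]
tool_rot: [3.14, 0.0, 1.486]
force: [0.5, -0.0, 6.0]
width: 6.6
gripper_force: 62.1
clock: 20.43
eef_pos: [578.0, -274.3, 235.2]
tool_rot: [3.14, 0.001, 1.486]
force: [-0.5, -0.3, -1.5]
width: 6.6
gripper_force: 61.3
```

```bash
python3 -m handwheel '[{"delta_pos":[-1.5,0,0],"yaw":0},{"delta_pos":[-2,0,0],"yaw":0},{"delta_pos":[-2,0,0],"yaw":0},{"delta_pos":[-1.5,0,0],"yaw":0},{"delta_pos":[0,0,0.5],"yaw":0},{"delta_pos":[0,1,1],"yaw":0.01},{"delta_pos":[0,2.5,1],"yaw":0.01},{"delta_pos":[0,3,0.5],"yaw":0.01},{"delta_pos":[0,3,0],"yaw":0},{"delta_pos":[0,3,0],"yaw":0}]'; python3 -m handwheel '[{"delta_pos":[0,3,0],"yaw":0},{"delta_pos":[1.5,3,0],"yaw":0},{"delta_pos":[1.6,3,0],"yaw":0},{"delta_pos":[1.5,2.4,0],"yaw":0},{"delta_pos":[0.5,1,0],"yaw":0},{"delta_pos":[0,0,0],"yaw":0},{"delta_pos":[0,0,0],"yaw":0},{"delta_pos":[0,0,0],"yaw":0}]'
python3 - <<'E'
from h import *
s=status.read_state(); print(s['eef_pos'],s['tool_rot'])
p=get_image('wrist'); save(p,'w7.png'); w=cloud(p,s); np.save('w7.npy',w)
mrect('rim',box(w,350,760,-150,80,49,57)); mrect('tab',box(w,540,580,-150,80,260,300)) 
mrect('bead-',box(w,490,525,-150,80,92,112)); mrect('bead+',box(w,590,630,-150,80,92,112))
E
```

```text
clock: 21.27
eef_pos: [509.2, -146.6, 265.3]
tool_rot: [3.139, -0.0, 1.517]
force: [0.0, 0.2, -2.0]
width: 6.7
gripper_force: 61.3
clock: 21.93
eef_pos: [558.2, -26.3, 264.4]
tool_rot: [-3.142, 0.001, 1.515]
force: [0.9, -0.2, -2.2]
width: 7.0
gripper_force: 61.3
[558.21558254 -26.2680899  264.406291  ] [-3.14156359e+00  1.03207113e-03  1.51457759e+00]
rim 5239 c [558.7 -51.3] s [173.5 327.3] ang 86.58 z [50.  53.7 55.3]
tab 4190 c [560.8 -21.6] s [28.  27.6] ang 32.79 z [268.8 286.9 298.4]
bead- 1095 c [507.6 -21.8] s [80.3 10.3] ang 86.71 z [ 95.6  99.7 100.9]
bead+ 1103 c [612.2 -26.7] s [80.4 10.4] ang 86.97 z [ 95.7  99.8 101.1]
```

View pics/w7.png

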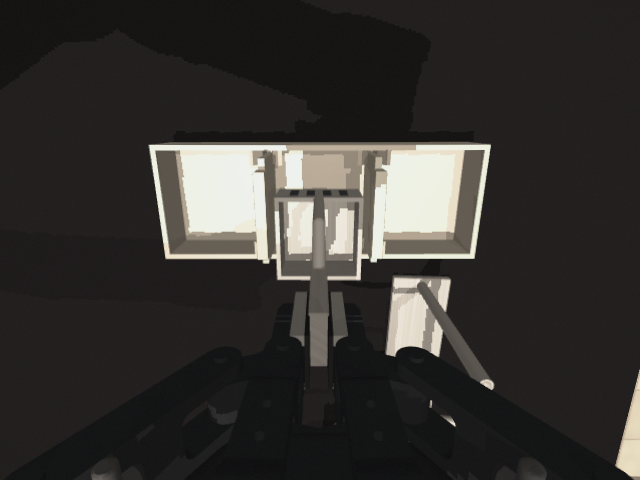

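Both panels are seated, with beads at (265,210) and (375,215), equal heights, 105 mm apart. The basket hangs between them at (320,235). I'll lower it.

```bash
python3 -m handwheel '[{"delta_pos":[0.03,0.1,-1.5],"yaw":0},{"delta_pos":[0,0,-2.5],"yaw":0},{"delta_pos":[0,0,-2.5],"yaw":0},{"delta_pos":[0,0,-2],"yaw":0},{"delta_pos":[0,0,-1.5],"yaw":0},{"delta_pos":[0,0,-1],"yaw":0},{"delta_pos":[0,0,-0.4],"yaw":0},{"delta_pos":[0,0,0],"yaw":0},{"delta_pos":[0,0,0],"yaw":0},{"delta_pos":[0,0,0],"yaw":0}]';  python3 -m handwheel '[{"delta_pos":[0,0,-0.2],"yaw":0},{"delta_pos":[0,0,-0.1],"yaw":0},{"delta_pos":[0,0,0],"yaw":0},{"delta_pos":[0,0,0],"yaw":0}]'
```

```text
clock: 22.82
eef_pos: [559.6, -24.4, 151.2]
tool_rot: [3.14, -0.0, 1.515]
force: [0.4, -0.1, -1.3]
width: 6.4
gripper_force: 61.3
clock: 23.15
eef_pos: [558.9, -23.9, 147.3]
tool_rot: [3.141, -0.0, 1.516]
force: [0.4, 0.9, -2.0]
width: 7.0
gripper_force: 61.3
```

```bash
python3 -m handwheel '[{"delta_pos":[0,0,-0.15],"yaw":0},{"delta_pos":[0,0,-0.1],"yaw":0},{"delta_pos":[0,0,0],"yaw":0},{"delta_pos":[0,0,0],"yaw":0}]';  python3 -m handwheel '[{"delta_pos":[0,0,-0.1],"yaw":0},{"delta_pos":[0,0,0],"yaw":0},{"delta_pos":[0,0,0],"yaw":0}]'
```

```text
clock: 23.48
eef_pos: [558.7, -24.0, 144.5]
tool_rot: [-3.141, 0.0, 1.516]
force: [0.2, 0.4, -1.8]
width: 6.8
gripper_force: 61.3
clock: 23.73
eef_pos: [558.8, -24.0, 143.6]
tool_rot: [-3.141, -0.0, 1.516]
force: [0.4, -0.3, -1.5]
width: 6.8
gripper_force: 61.3
```

```bash
python3 -m handwheel '[{"delta_pos":[0,0,-0.1],"yaw":0},{"delta_pos":[0,0,0],"yaw":0},{"delta_pos":[0,0,0],"yaw":0}]'
```

```text
clock: 23.98
eef_pos: [558.8, -24.0, 142.6]
tool_rot: [-3.141, -0.0, 1.516]
force: [-0.1, -0.3, -2.1]
width: 6.7
gripper_force: 61.3
```

```bash
python3 -m handwheel '[{"delta_pos":[0,0,-0.08],"yaw":0},{"delta_pos":[0,0,0],"yaw":0},{"delta_pos":[0,0,0],"yaw":0}]'
```

```text
clock: 24.23
eef_pos: [559.0, -24.0, 141.9]
tool_rot: [3.141, -0.0, 1.516]
force: [0.2, 0.8, -1.6]
width: 6.8
gripper_force: 61.4
```

```bash
python3 -m handwheel '[{"delta_pos":[0,0,-0.08],"yaw":0},{"delta_pos":[0,0,0],"yaw":0},{"delta_pos":[0,0,0],"yaw":0}]'
```

```text
clock: 24.48
eef_pos: [559.1, -24.0, 141.8]
tool_rot: [3.141, -0.0, 1.516]
force: [-1.2, 0.0, 5.2]
width: 6.9
gripper_force: 62.3
```

```bash
python3 -m handwheel '[{"delta_pos":[0,0,0],"yaw":0},{"delta_pos":[0,0,0],"yaw":0},{"delta_pos":[0,0,0],"yaw":0},{"delta_pos":[0,0,0],"yaw":0},{"delta_pos":[0,0,1],"yaw":0},{"delta_pos":[0,0,3],"yaw":0},{"delta_pos":[0,0,3],"yaw":0},{"delta_pos":[0,0,3],"yaw":0},{"delta_pos":[0,-1.5,2],"yaw":0}]' 0; python3 -m handwheel '[{"delta_pos":[0.1,-3.4,1],"yaw":0},{"delta_pos":[0.1,-3.4,1],"yaw":0},{"delta_pos":[0.1,-3.4,0],"yaw":-0.01},{"delta_pos":[0.1,-3.4,0],"yaw":-0.01},{"delta_pos":[0.1,-3.4,0],"yaw":-0.01},{"delta_pos":[0.1,-3.4,0],"yaw":0},{"delta_pos":[0.1,-3.4,0],"yaw":0},{"delta_pos":[0.1,-3.4,0],"yaw":0},{"delta_pos":[0.1,-3.4,0],"yaw":0},{"delta_pos":[0.1,-2.9,0],"yaw":0}]';  python3 -m handwheel '[{"delta_pos":[0,0,-1],"yaw":0},{"delta_pos":[0,0,-1],"yaw":0},{"delta_pos":[0,0,0],"yaw":0},{"delta_pos":[0,0,0],"yaw":0},{"delta_pos":[0,0,0],"yaw":0}]'
python3 - <<'E'
from h import *
s=status.read_state(); print(s['eef_pos'],s['tool_rot'])
p=get_image('wrist'); a=p['color'][240:480,180:500]; cv2.imwrite('pics/w8c.png',cv2.resize(a[:,:,::-1],None,fx=2,fy=2)); w=cloud(p,s)
mrect('tabB',box(w,545,595,-400,-345,210,228))
p=get_image('top'); t=cloud(p); mrect('rim',box(t,350,760,-150,80,49,57)); mrect('tabA',box(t,535,585,-60,20,120,180))
a=p['color'][130:350,110:540]; cv2.imwrite('pics/t3c.png',cv2.resize(a[:,:,::-1],None,fx=1.86,fy=1.86,interpolation=3))
E
```

```text
clock: 25.23
eef_pos: [560.0, -36.0, 264.2]
tool_rot: [3.138, -0.002, 1.52]
force: [1.6, 0.6, 0.0]
width: 42.7
gripper_force: 0.0
clock: 26.07
eef_pos: [568.1, -376.8, 281.8]
tool_rot: [3.142, 0.001, 1.484]
force: [-0.5, -1.5, 1.2]
width: 42.9
gripper_force: 0.0
clock: 26.48
eef_pos: [569.6, -372.3, 261.4]
tool_rot: [3.141, -0.001, 1.488]
force: [0.7, 0.1, 0.6]
width: 43.0
gripper_force: 0.0
[ 569.59520503 -372.30503002  261.36729894] [ 3.14124199e+00 -8.55442000e-04  1.48798359e+00]
tabB 697 c [ 570.2 -372.7] s [24.  8.] ang 85.05 z [214.2 222.9 223.9]
rim 777 c [556.2 -48.5] s [166.  325.9] ang 86.36 z [50.7 54.2 56.5]
tabA 65 c [556.9 -23.8] s [24.1  7.6] ang 88.81 z [124.9 163.5 168.3]
```

View pics/w8c.png

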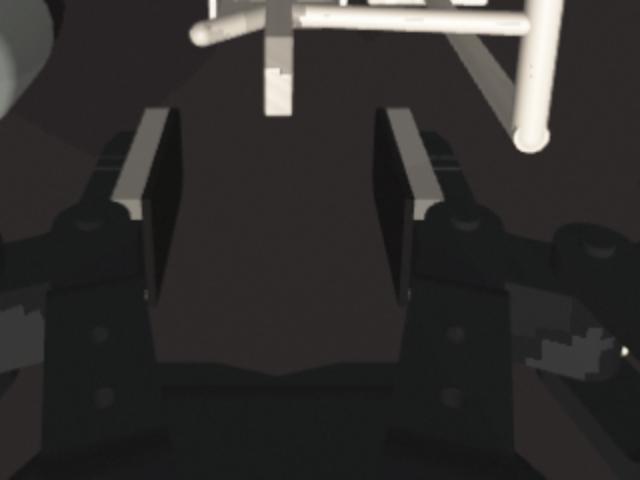

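View pics/t3c.png

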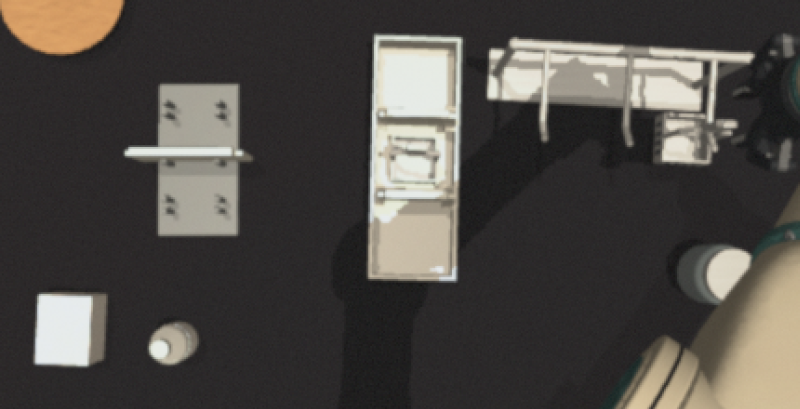

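Basket A stands in the middle bay at crop (415,160). Tab B is centred between the pads (279 against 278). I'll descend and grip.

```bash
python3 -m handwheel '[{"delta_pos":[0,-0.1,-2],"yaw":0},{"delta_pos":[0,0,-2],"yaw":0},{"delta_pos":[0,0,-1.5],"yaw":0},{"delta_pos":[0,0,-0.6],"yaw":0},{"delta_pos":[0,0,0],"yaw":0},{"delta_pos":[0,0,0],"yaw":0},{"delta_pos":[0,0,0],"yaw":0}]'; python3 -m handwheel '[{"delta_pos":[0,0,0],"yaw":0},{"delta_pos":[0,0,0],"yaw":0},{"delta_pos":[0,0,0],"yaw":0},{"delta_pos":[0,0,0],"yaw":0},{"delta_pos":[0,0,0],"yaw":0},{"delta_pos":[0,0,0],"yaw":0},{"delta_pos":[0,0,0],"yaw":0}]' -1; python3 -m handwheel '[{"delta_pos":[0,0,0.4],"yaw":0},{"delta_pos":[0,0,0.5],"yaw":0},{"delta_pos":[0,0,0.6],"yaw":0},{"delta_pos":[0,0,1],"yaw":0},{"delta_pos":[0,0,1],"yaw":0},{"delta_pos":[0,0,0],"yaw":0},{"delta_pos":[0,0,0],"yaw":0}]'
```

```text
clock: 27.17
eef_pos: [569.6, -375.5, 201.5]
tool_rot: [3.14, 0.001, 1.486]
force: [0.4, -0.1, 0.3]
width: 42.8
gripper_force: 0.0
clock: 27.75
eef_pos: [569.3, -375.3, 200.9]
tool_rot: [3.14, 0.001, 1.486]
force: [-0.3, -0.2, 6.0]
width: 6.7
gripper_force: 62.0
clock: 28.33
eef_pos: [569.3, -375.4, 236.2]
tool_rot: [3.14, 0.001, 1.486]
force: [0.4, 0.2, -2.2]
width: 6.5
gripper_force: 61.1
```

```bash
python3 -m handwheel '[{"delta_pos":[-1.5,0,0],"yaw":0},{"delta_pos":[-2,0,0],"yaw":0},{"delta_pos":[-2,0,0],"yaw":0},{"delta_pos":[-1.5,0,0.5],"yaw":0},{"delta_pos":[0,0.5,1],"yaw":0},{"delta_pos":[0,1.5,1],"yaw":0.01},{"delta_pos":[0,2.5,0.5],"yaw":0.01},{"delta_pos":[-0.5,3,0],"yaw":0.01},{"delta_pos":[-0.5,3,0],"yaw":0},{"delta_pos":[-0.5,3,0],"yaw":0}]'; python3 -m handwheel '[{"delta_pos":[-0.5,3,0],"yaw":0},{"delta_pos":[-0.5,3,0],"yaw":0},{"delta_pos":[-0.5,3,0],"yaw":0},{"delta_pos":[-0.5,3,0],"yaw":0},{"delta_pos":[-0.5,3,0],"yaw":0},{"delta_pos":[-0.5,3,0],"yaw":0},{"delta_pos":[0,2.5,0],"yaw":0},{"delta_pos":[0,1.5,0],"yaw":0},{"delta_pos":[0,0,0],"yaw":0},{"delta_pos":[0,0,0],"yaw":0}]'
python3 - <<'E'
from h import *
s=status.read_state(); print(s['eef_pos'],s['tool_rot'])
p=get_image('wrist'); save(p,'w9.png'); w=cloud(p,s); np.save('w9.npy',w)
mrect('rim',box(w,350,760,-150,80,49,57))
mrect('bead-',box(w,490,525,-150,80,92,112)); mrect('bead+',box(w,590,630,-150,80,92,112))
E
```

```text
clock: 29.17
eef_pos: [484.1, -238.3, 265.3]
tool_rot: [3.141, -0.0, 1.516]
force: [1.1, 0.1, -2.2]
width: 6.8
gripper_force: 61.0
clock: 30.0
eef_pos: [454.3, -18.9, 265.3]
tool_rot: [3.141, -0.0, 1.519]
force: [-0.5, 0.3, -2.5]
width: 6.5
gripper_force: 61.0
[454.3068602  -18.92705255 265.32252224] [ 3.14080538e+00 -1.90457263e-04  1.51852393e+00]
rim 5355 c [559.  -51.6] s [173.9 326.2] ang 86.78 z [50.3 53.8 55.4]
bead- 1099 c [507.3 -22.1] s [80.6 10.5] ang 86.88 z [ 95.   99.7 101. ]
bead+ 1314 c [611.9 -26.7] s [79.8 10.8] ang 87.21 z [ 93.5  99.7 101.1]
```

View pics/w9.png

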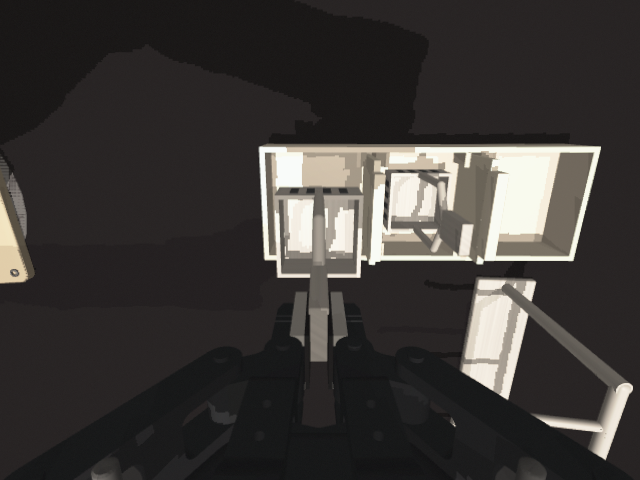

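The tray is unmoved and basket A is upright at (415,205). Basket B is over the near bay at (320,235). I'll lower it.

```bash
python3 -m handwheel '[{"delta_pos":[0,0,-1.5],"yaw":0},{"delta_pos":[0,0,-2.5],"yaw":0},{"delta_pos":[0,0,-2.5],"yaw":0},{"delta_pos":[0,0,-2],"yaw":0},{"delta_pos":[0,0,-1.5],"yaw":0},{"delta_pos":[0,0,-1],"yaw":0},{"delta_pos":[0,0,-0.6],"yaw":0},{"delta_pos":[0,0,0],"yaw":0},{"delta_pos":[0,0,0],"yaw":0}]';  python3 -m handwheel '[{"delta_pos":[0,0,-0.2],"yaw":0},{"delta_pos":[0,0,-0.1],"yaw":0},{"delta_pos":[0,0,-0.1],"yaw":0},{"delta_pos":[0,0,0],"yaw":0},{"delta_pos":[0,0,0],"yaw":0}]'
```

```text
clock: 30.8
eef_pos: [454.1, -20.9, 149.2]
tool_rot: [3.141, 0.0, 1.514]
force: [1.3, 0.8, -1.8]
width: 6.5
gripper_force: 61.0
clock: 31.22
eef_pos: [453.9, -19.9, 145.2]
tool_rot: [3.141, -0.0, 1.516]
force: [0.8, -0.8, -1.0]
width: 7.0
gripper_force: 61.0
```

```bash
python3 -m handwheel '[{"delta_pos":[0,0,-0.1],"yaw":0},{"delta_pos":[0,0,-0.05],"yaw":0},{"delta_pos":[0,0,0],"yaw":0},{"delta_pos":[0,0,0],"yaw":0}]'; python3 -m handwheel '[{"delta_pos":[0,0,-0.08],"yaw":0},{"delta_pos":[0,0,0],"yaw":0},{"delta_pos":[0,0,0],"yaw":0}]'
```

```text
clock: 31.55
eef_pos: [453.8, -20.0, 143.5]
tool_rot: [-3.141, -0.0, 1.516]
force: [-1.0, 0.5, -1.5]
width: 6.9
gripper_force: 61.0
clock: 31.8
eef_pos: [454.0, -20.0, 142.8]
tool_rot: [3.141, -0.0, 1.516]
force: [-0.1, 0.7, -0.4]
width: 6.8
gripper_force: 61.3
```

Contact is beginning. One more small step, then release and retreat.

```bash
python3 -m handwheel '[{"delta_pos":[0,0,-0.06],"yaw":0},{"delta_pos":[0,0,0],"yaw":0},{"delta_pos":[0,0,0],"yaw":0}]'; python3 -m handwheel '[{"delta_pos":[0,0,0],"yaw":0},{"delta_pos":[0,0,0],"yaw":0},{"delta_pos":[0,0,0],"yaw":0},{"delta_pos":[0,0,0],"yaw":0},{"delta_pos":[0,0,1],"yaw":0},{"delta_pos":[0,0,3],"yaw":0},{"delta_pos":[0,0,3],"yaw":0},{"delta_pos":[0,0,3],"yaw":0},{"delta_pos":[0,0,2],"yaw":0}]' 0; python3 -m handwheel '[{"delta_pos":[0,-3,0],"yaw":0},{"delta_pos":[0,-3,0],"yaw":0},{"delta_pos":[0,-3,0],"yaw":0},{"delta_pos":[0,-3,0],"yaw":0},{"delta_pos":[0,-3,0],"yaw":0},{"delta_pos":[0,-2,0],"yaw":0},{"delta_pos":[0,0,0],"yaw":0},{"delta_pos":[0,0,0],"yaw":0}]'
python3 - <<'E'
from h import *
s=status.read_state(); print(s['eef_pos'],s['clock'])
p=get_image('top'); t=cloud(p); mrect('tabB',box(t,430,480,-60,20,120,180)); mrect('tabA',box(t,535,585,-60,20,120,180)); mrect('bead+',box(t,590,630,-150,80,92,112)); mrect('bead-',box(t,490,525,-150,80,92,112))
a=p['color'][130:350,110:540]; cv2.imwrite('pics/t4c.png',cv2.resize(a[:,:,::-1],None,fx=1.86,fy=1.86,interpolation=3))
E
```

```text
clock: 32.05
eef_pos: [454.1, -19.9, 142.8]
tool_rot: [3.141, -0.001, 1.516]
force: [-1.5, 0.4, 7.9]
width: 6.7
gripper_force: 62.4
clock: 32.8
eef_pos: [454.6, -20.3, 264.5]
tool_rot: [3.139, -0.0, 1.515]
force: [0.6, 0.4, 0.7]
width: 42.6
gripper_force: 0.0
clock: 33.47
eef_pos: [453.4, -191.0, 261.9]
tool_rot: [-3.141, -0.0, 1.513]
force: [-0.1, 0.6, 0.1]
width: 42.5
gripper_force: 0.0
[ 453.35605334 -190.96377627  261.87503998] 33.4667
tabB 46 c [452.4 -18.3] s [24.   6.7] ang 88.34 z [144.4 165.4 168.3]
tabA 66 c [556.9 -23.8] s [24.   7.6] ang 87.93 z [125.7 163.7 167.3]
bead+ 156 c [609.2 -27.3] s [78.7 10.5] ang 87.77 z [ 95.6 100.2 103.6]
bead- 148 c [504.1 -24. ] s [78.3  9.9] ang 88.01 z [ 96.  100.7 104. ]
```

View pics/t4c.png

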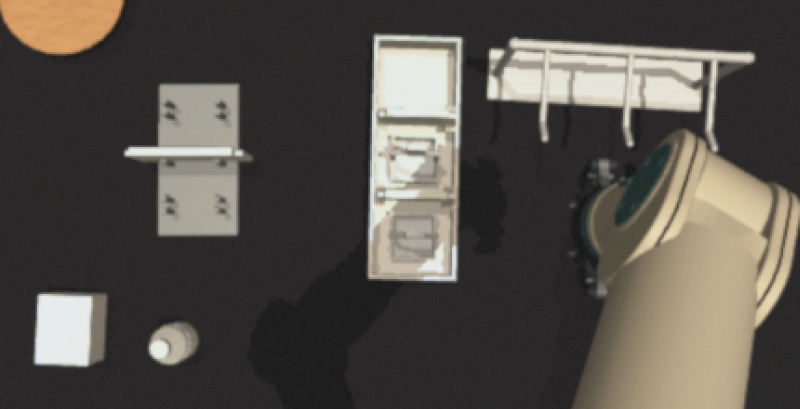

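Both panels are seated, at crop (417,115) and (415,193). Both baskets are upright in separate bays at (413,160) and (413,238), the hooks are empty, the long panel is still in the rack, and the gripper is clear. Handing in.

```bash
python3 -c "
from cell import ctrl; print(ctrl.finish_job())"
```

```text
the job is handed in; nothing more can be done
None
```

The job is handed in: both short panels are seated in the tray's grooves, the two baskets present stand upright in separate bays, the long panel is still in the rack and the jar, carton and gel bottle were not touched; the hand-in call returned no verdict.

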